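Prop the heat shield on its kickstand and hold it upright

ROBOT

A 6-joint arm with a two-finger parallel gripper is mounted at the origin on a cart in front of the work surface, level with it; the furniture and walls round the work are solid. World frame = base frame: x ahead of the robot, y to its left, z up, the work surface at z = 0. Lengths are in mm, angles in rad, forces in N, time in s.
With the tool pointing down it reaches from about 400 to 925 mm from the base axis. Payload 3.4 kg.
Tool frame: the origin (TCP) lies at the very end of the fingers, on their centre line; the grasp point (between the pads) lies 19 mm behind it (r.hold_point_z is the distance from the TCP to the grasp point, in mm); x points along the fingers, y is the direction in which the jaws open and shut, and the axes are right-handed (so a half turn about x gives the same grasp; the last joint's range is limited). The gripper opens to 85 mm and grips with 20 to 120 N. Pads are 22 mm wide; open, the fingers measure 114 mm over their backs; the gripper's body (76 mm by 85 mm) begins 54 mm behind the grasp point. The pads swing forward as they close: fully open they stand 13 mm farther back than shut.
Start: joints at [-1.173, 0.307, 1.506, -0, 1.328, -0.073], TCP at [260.798, -512.46, 231.305] pointing down, gripper open.
Joint ranges: [-3.12, 3.12], [-1.05, 2.28], [0.14, 2.33], [-1.42, 4.57], [0.1, 2.73], [-2.68, 2.68]. Speed limits (rad/s): [2.57, 2.57, 3.14, 3.14, 3.14, 3.14].

INTERFACE

Orientations are given as a unit quaternion [w, x, y, z].
In Python, from workcell import read_state, imaging, order, r gives the robot as it stands. The module is installed in compiled form; this text tells all that it offers.
- The arm moves only by the tool servo_tool, never from a script. Its argument "deltas" is one flat list of numbers, 7 for each row, row after row: the turn, a rotation vector about the tool's x, y, z in rad, then the shift along the tool's x, y, z in cm, then the opening, from -1 (shut) to 1 (fully open), so that 0 is half open. A call has 1 to 8 rows; each row shifts and turns the commanded pose from where the row before left it, along the tool's axes as they then stand; what a row does not reach is not made up. A row lasts 1/12 s, in which the tool goes at most 41.7 mm and 7.16 degrees, less where a joint would pass 70% of its speed; a pose out of reach is approached as far as the arm can. A call with a gripper value outside its range is refused whole. The fingers move at their own pace and stop on an object; the grip force is fixed at half the most. Time passes only in rows, so rows that do not move let the fingers close. It gives the time, the measured TCP pose, the force and the opening at its end, in the units of the state.
- read_state(): the state, without advancing time (a new reading comes with each control period).
- imaging.capture(name): name is "scene" or "top" or "wrist"; returns the picture (480x640x3 uint8, red, green, blue); there is no depth.
- imaging.camera_info(name): a dict with "K" (3x3 intrinsics, pixels), "extrinsics" (4x4, takes a point from camera to world coordinates). Camera axes: x right, y up, looking along -z (the intrinsics and any distortion apply to the point x, -y, -z); pixel columns grow to the right and rows downward; lengths in mm; the calibration is good to about 2 mm. A picture is of the moment at which its call begins: read the wrist's pose just before it. camera_info takes no time and is no camera call; for the wrist camera it gives the pose at the moment of the call.
- order.hand_in(): hands the job in, once; it reports no verdict.
The state is a dict: "t": time; "joints": joint angles; "qvel": joint speeds; "effort": joint torques, N m; "position": TCP position; "ee_rot": TCP orientation; "contact_force": force on the tool from outside, world axes, zero at the start; "wrist_torque": the same for the moment, N m; "grip_width": finger opening in mm.
Only numpy, scipy, OpenCV 4.12 (cv2) and the standard library are available. Lean on these libraries where they do the work, as an engineer would, in place of code of your own. Each camera call takes 0.05 s, during which the arm holds its last target.

TASK

The small heat shield on the bench has flopped back on its hub with its kickstand folded up. Flip the kickstand down over its spring's centre until it is fully down, then take the shield's top bar and bring the shield upright until the kickstand's foot bears on the base plate behind the lip. Finish while still holding the bar, pressing lightly toward the foot, so that I can pin the hub: the shield is back-heavy and tips back if let go, and leave the small things round it where they are.

Things in the scene. Friction and masses are not known exactly. Their poses are not given: they have to be found in the camera images.
- base: aluminium base plate of the shield, bolted down, 190x150x10 mm. Origin on the bench under the hub axis; x away from the kickstand side (about away from the robot), y along the hub axis (left), z up. Plate x -100 to +90 mm. Front lip: x -94 to -85 mm, 130 mm long, its top 22 mm above the bench. Hub axis along y, 36 mm up, between two dark cheeks at y -46 and +46 mm, 53 mm high.
- shield (a joint): lean of the shield about the hub axis, rad: 0 upright, positive leaning back (top to base +x), 0.36 rear stop, where it starts; free-swinging, -0.5 is front stop. About 0.75 kg, back-heavy: about 1 N at the top bar holds it at 0, about 2 N lift it off the rear stop; let go, it falls back. With the kickstand down the foot meets the plate at about 0 and stops at the lip by -0.03.
- shield_bar (a point): middle of the shield's top bar: round steel, 16 mm thick, 124 mm long along base y, 250 mm from the hub axis (286 mm above the bench when upright). Free above, in front and behind for 70 mm down. A perforated plate, 150 mm wide, 4 mm thick, sits 45 mm behind the frame, 40 to 170 mm from the hub axis.
- kickstand (a joint): swing of the kickstand about its pivot on the front of the frame, rad: 0 folded up (20 degrees forward of the frame's plane, on the robot's side), growing as it swings forward and down; 2.36 fully down at its stop. An over-centre spring drives it back to 0 below about 1.2 and on to 2.36 above; 1 to 2 N at the foot bar move it.
- kickstand_pivot (a point): middle of the kickstand's pivot, on the shield: 100 mm from the hub's axis along the frame and 20 mm in front of the frame's plane; the pivot axis is parallel to the base's y. It moves with the shield.
- foot (a point): middle of the kickstand's foot: a black rubber T bar 14 mm thick and 90 mm long along the base's y, at the end of the 10 mm thick round leg, 130 mm from the kickstand's pivot. At the start it is about 267 mm above the bench, level with the leaning top bar and 70 mm in front of it (about 55 mm clear between). It can be pinched from above beside the leg, or pushed.
- jar_3: white sample jar with green lid, 52 x 52 x 67 mm, a bystander; origin under its centre
- weight_100: brass weight, 25 x 25 x 30 mm, a bystander; origin under its centre
- tape_grey: roll of grey tape lying flat, 72 x 72 x 19 mm, a bystander; origin under its centre
- vial_1: glass vial with black cap, 27 x 27 x 56 mm, a bystander; origin under its centre
- tc_plug: small green thermocouple plug, 16 x 36 x 10 mm, a bystander; origin under its centre

How it is judged:
By the outcome, as a careful person would: the job done as asked, in the order asked, and still so for the second after the job is handed in, while the arm keeps its last pose, push and grip.
It also fails if it takes over 56 s, if anything falls off the work surface, if the arm or the gripper's body presses on something with over 40 N, if the wrist force passes 120 N, or if a joint passes its speed limit or range.

## Working session

There is one attempt and no reset: what is moved stays moved. The work goes in short steps, Python scripts to look and compute and a tool call to move; the robot and the scene stay as the last step left them, time stands still between calls to the robot, and variables do not carry over. Pictures are saved under pics/ and viewed, and the job is handed in when it is done.

Besides the shell and the picture viewer there is one more tool, called after "Call:" as name(argument=value, ...) on one line, values as JSON. servo_tool: Moves the arm, as the interface text tells. Its arguments: {"type":"object","properties":{"deltas":{"type":"array"}},"required":["deltas"]}

```bash
mkdir -p pics
python3 - <<'E'
from workcell import read_state, imaging, order, r
import cv2
print(read_state())
for n in("scene","top"):
    im=imaging.capture(n);cv2.imwrite(f"pics/{n}0.png",im[:,:,::-1]);c=imaging.camera_info(n);print(n,c)
E
```

```text
{'t': 0.0, 'joints': array([-1.17350421e+00,  3.07547775e-01,  1.50768753e+00, -4.59618535e-06,
        1.32835974e+00, -7.34832188e-02]), 'qvel': array([ 0.00205808, -0.00292312, -0.00074384,  0.00092925,  0.00169493,
       -0.001036  ]), 'effort': array([ 7.60971925e-04, -4.57553172e+01, -2.51917487e+01, -3.62372259e-05,
        1.32708377e-02, -2.86223747e-05]), 'position': array([ 260.52351188, -511.81669146,  230.39012702]), 'ee_rot': array([-0.16421329, -0.68749149, -0.16561017,  0.68772285]), 'contact_force': array([ 0.52193632, -0.60108039,  0.6417502 ]), 'wrist_torque': array([ 0.04012299, -0.01782952, -0.05446797]), 'grip_width': 85.93557010055086}
scene {'K': array([[554.46222119,   0.        , 325.65666357],
       [  0.        , 554.46222119, 229.59708307],
       [  0.        ,   0.        ,   1.        ]]), 'extrinsics': array([[-8.46843123e-01,  3.08722148e-01, -4.33067384e-01,
         1.83622650e+02],
       [-5.31625230e-01, -4.68084330e-01,  7.05883613e-01,
         6.99397723e+02],
       [ 1.52098490e-02,  8.28002231e-01,  5.60518479e-01,
         7.13388996e+02],
       [ 0.00000000e+00,  0.00000000e+00,  0.00000000e+00,
         1.00000000e+00]])}
top {'K': array([[514.32545503,   0.        , 317.64295178],
       [  0.        , 514.32545503, 238.52942252],
       [  0.        ,   0.        ,   1.        ]]), 'extrinsics': array([[ 8.38489312e-03,  9.95722973e-01, -9.20079077e-02,
         5.10236185e+02],
       [-9.99361000e-01,  5.14715021e-03, -3.53708669e-02,
        -1.08379748e+01],
       [-3.47460062e-02,  9.22456956e-02,  9.95129864e-01,
         1.15511840e+03],
       [ 0.00000000e+00,  0.00000000e+00,  0.00000000e+00,
         1.00000000e+00]])}
```

View pics/scene0.png

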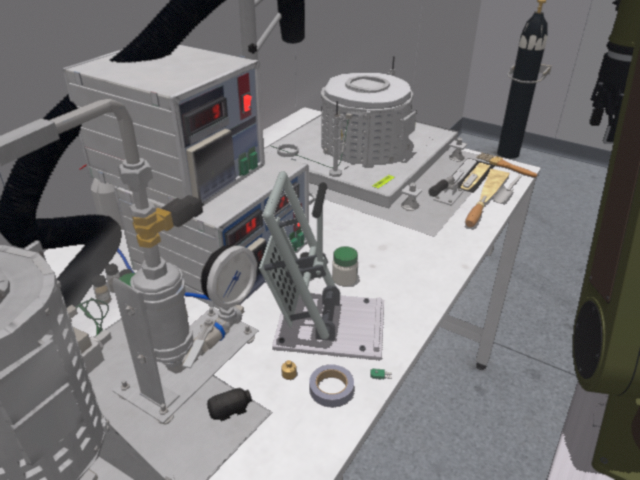

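View pics/top0.png

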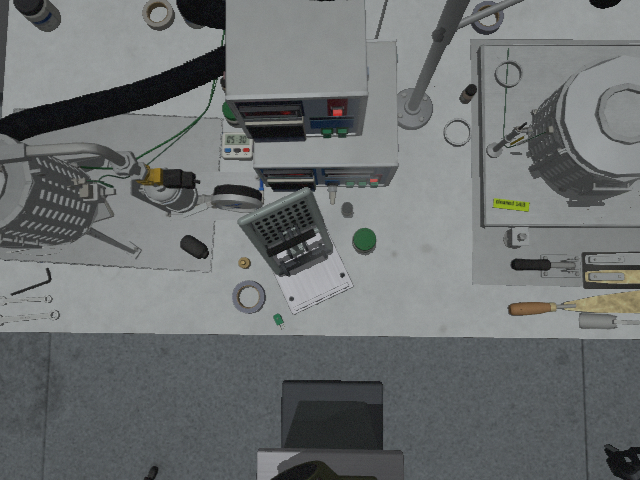

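Run:
```python
import cv2
a=cv2.imread("pics/scene0.png")[165:365,230:400];b=cv2.imread("pics/top0.png")[175:335,225:385]
cv2.imwrite("pics/sz.png",cv2.resize(a,None,fx=3.0,fy=3.0,interpolation=cv2.INTER_CUBIC))
cv2.imwrite("pics/tz.png",cv2.resize(b,None,fx=3.7,fy=3.7,interpolation=cv2.INTER_CUBIC))
```

```text
(no output)
```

View pics/sz.png

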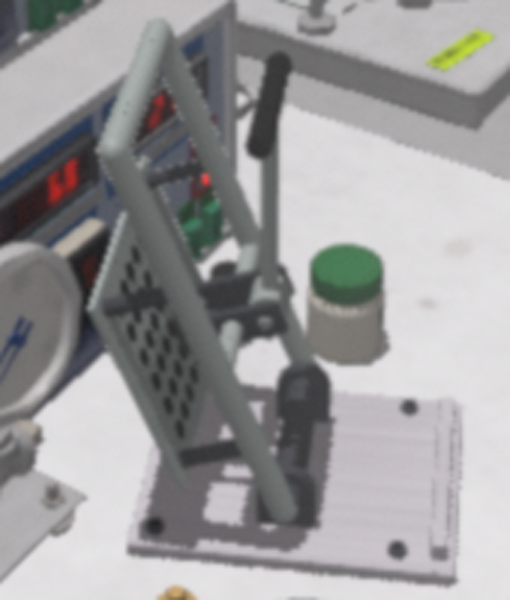

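View pics/tz.png

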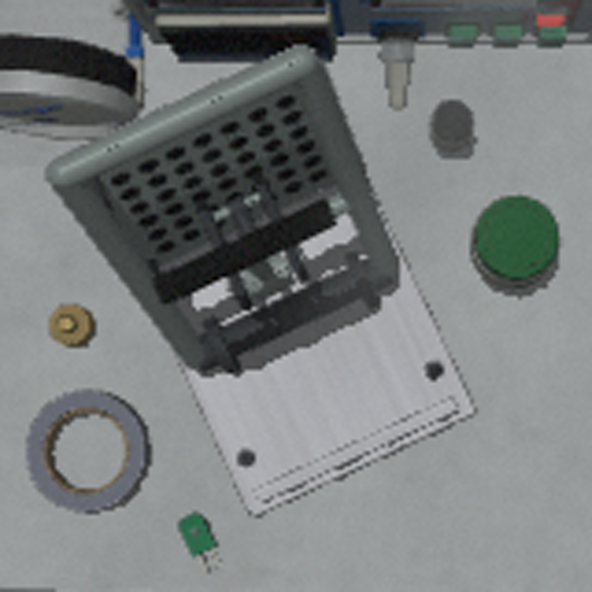

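```bash
cat > h.py <<'E'
import numpy as np, cv2
from workcell import read_state, imaging, order, r
from scipy.optimize import least_squares
def proj(n,P,c=None):
    c=c or imaging.camera_info(n);E=c["extrinsics"];P=np.atleast_2d(P)
    q=(P-E[:3,3])@E[:3,:3];q=q*[1,-1,-1];q=q@c["K"].T;return q[:,:2]/q[:,2:]
def fr(th,u,f,y): return np.array([u*np.sin(th)-f*np.cos(th),y,36+u*np.cos(th)+f*np.sin(th)])
def foot(th,ph,y=0):
    a=.349+ph;return fr(th,100+130*np.cos(a),20+130*np.sin(a),y)
def bar(th,y=0):return fr(th,250,0,y)
def W(p,P):
    c,s=np.cos(p[2]),np.sin(p[2]);P=np.atleast_2d(P);return np.c_[p[0]+c*P[:,0]-s*P[:,1],p[1]+s*P[:,0]+c*P[:,1],P[:,2]]
E
python3 - <<'E'
from h import *
T=lambda u,v:(225+u/3.7,175+v/3.7);S=lambda u,v:(230+u/3,165+v/3)
def mods(th,ph):
    return [("top",(-100,75,10),T(256,515)),("top",(-100,-75,10),T(474,411)),
 ("top",bar(th),T(186,112)),("top",foot(th,ph),T(245,250)),
 ("scene",(-100,75,10),S(455,574)),("scene",(-100,-75,10),S(461,402)),("scene",(90,75,10),S(130,545)),
 ("scene",bar(th),S(136,90)),("scene",foot(th,ph),S(269,105)),("scene",foot(th,ph,45),S(259,157)),("scene",foot(th,ph,-45),S(279,55))]
def res(p):
    return np.concatenate([proj(n,W(p,np.array(m)))[0]-px for n,m,px in mods(p[3],p[4])])
s=least_squares(res,[550,20,.43,.36,0],loss="soft_l1")
print(s.x.round(4));print(res(s.x).reshape(-1,2).round(1))
p=s.x.copy();p[3:]=.36,0
s2=least_squares(lambda q:res([*q,.36,0]),p[:3]);print(s2.x.round(4));print(res([*s2.x,.36,0]).reshape(-1,2).round(1))
print(W(s2.x,bar(.36)),W(s2.x,bar(0)),W(s2.x,foot(.36,0)),W(s2.x,foot(.36,2.36)))
print(read_state()["t"])
E
```

```text
[5.67158e+02 5.98256e+01 4.51800e-01 3.66100e-01 1.08000e-02]
[[-1.5  1.5]
 [ 0.8  0.4]
 [-2.2  1.3]
 [-0.6  1. ]
 [ 0.4 -1. ]
 [ 0.3 -1.6]
 [-1.6 -1.4]
 [-0.8 -1.4]
 [-0.  -1.7]
 [-0.2 -3.8]
 [-0.1  0.9]]
[5.670865e+02 6.026680e+01 4.532000e-01]
[[-1.6  1.6]
 [ 0.6  0.4]
 [-2.2  2.1]
 [-0.9  1.1]
 [ 0.4 -0.8]
 [ 0.2 -1.5]
 [-1.7 -1.2]
 [-0.  -1.5]
 [-0.1 -1.6]
 [-0.3 -3.7]
 [-0.3  1. ]]
[[646.2633246   98.82972743 269.97420592]] [[567.08650502  60.26676325 286.        ]] [[583.21472669  68.12199206 266.62730211]] [[498.69380672  26.95619093  45.37500425]]
0.1
```

```bash
python3 - <<'E'
from h import *
from scipy.spatial.transform import Rotation as R
def ray(n,px):
    c=imaging.camera_info(n);E=c["extrinsics"];d=np.linalg.inv(c["K"])@[*px,1];d=E[:3,:3]@(d*[1,-1,-1]);return E[:3,3],d
def tri(a,b):
    o1,d1=ray("top",a);o2,d2=ray("scene",b);t=np.linalg.lstsq(np.c_[d1,-d2],o2-o1,rcond=None)[0];return o1+d1*t[0],o2+d2*t[1]
print(tri((397,165),(305,165)));print(tri((255,165),(213,241)))
print(tri((365,90),(258,62)), tri((232,98),(180,100)))
for z in(0,100,150):
  for px in((390,187),(257,190)):
    o,d=ray("top",px);print(z,px,(o+d*(z-o[2])/d[2]).round())
for n,px in (("gauge",(240,187)),("gaugeb",(240,210))):
    o,d=ray("top",px)
    for z in (80,150,200): print(n,z,(o+d*(z-o[2])/d[2]).round())
s=read_state();M=R.from_quat(s["ee_rot"],scalar_first=True).as_matrix();print(M.round(3))
E
python3 -c "
import cv2
a=cv2.imread('pics/scene0.png')[40:320,60:400];cv2.imwrite('pics/sz2.png',cv2.resize(a,None,fx=2,fy=2,interpolation=2))"
```

```text
(array([ 739.12648054, -125.53724347,  196.14858341]), array([ 740.62533241, -124.6846167 ,  196.40435473]))
(array([745.52278071, 148.3052127 , 169.24350253]), array([744.97007852, 147.93223687, 169.05138893]))
(array([800.32097511, -52.90950098, 413.9917566 ]), array([792.96893252, -57.78879893, 411.3910726 ])) (array([790.42244746, 146.13484853, 410.26488716]), array([784.49523649, 141.5103202 , 407.06070231]))
0 (390, 187) [ 735. -133.    0.]
0 (257, 190) [728. 170.   0.]
100 (390, 187) [ 716. -122.  100.]
100 (257, 190) [709. 154. 100.]
150 (390, 187) [ 706. -117.  150.]
150 (257, 190) [699. 146. 150.]
gauge 80 [719. 194.  80.]
gauge 150 [705. 181. 150.]
gauge 200 [696. 171. 200.]
gaugeb 80 [670. 193.  80.]
gaugeb 150 [659. 180. 150.]
gaugeb 200 [652. 170. 200.]
[[-0.001  0.454 -0.891]
 [ 0.002 -0.891 -0.454]
 [-1.    -0.002 -0.   ]]
```

View pics/sz2.png

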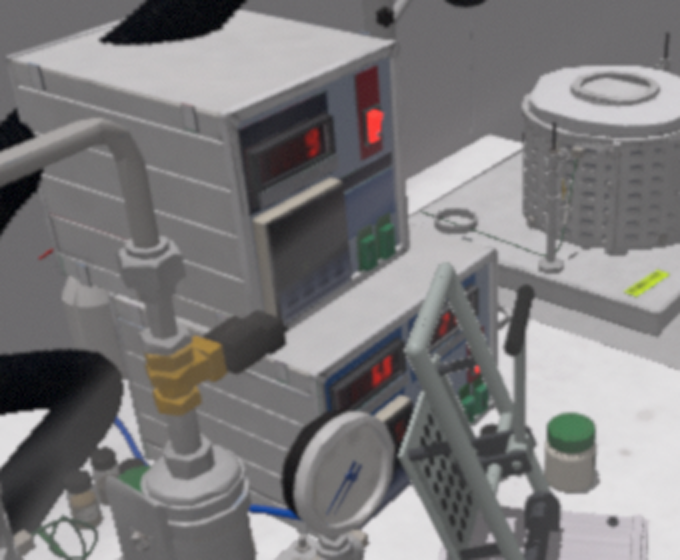

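Call:
servo_tool(deltas=[0, 0, 0, -4, 0, 0, -1, -0.12, 0, 0, -4, 0, 0, -1, -0.12, 0, 0, -4, 0, 0, -1, -0.12, 0, 0, -4, 0, 0, -1, -0.12, 0, 0, -4, 0, 0, -1, -0.12, 0, 0, 0, 0, 0, -1, -0.12, 0, 0, 0, 0, 0, -1, -0.12, 0, 0, 0, 0, 0, -1])

```text
t: 0.77
position: [260.8, -512.6, 432.1]
ee_rot: [-0.433, -0.559, -0.432, 0.559]
contact_force: [0.4, -0.4, -0.4]
grip_width: 0.0
```

Call:
servo_tool(deltas=[-0.12, 0, 0, 0, 0, 0, -1, -0.12, 0, 0, 0, 0, 0, -1, -0.12, 0, 0, 0, 0, 0, -1, -0.12, 0, 0, 0, 0, 0, -1, -0.12, 0, 0, 0, 0, 0, -1, -0.113, 0, 0, 0, 0, 0, -1])

```text
t: 1.27
position: [260.7, -512.2, 430.7]
ee_rot: [0.6, 0.373, 0.601, -0.373]
contact_force: [0.1, 0.0, -0.3]
grip_width: -0.3
```

```bash
cat >> h.py <<'E'
from scipy.spatial.transform import Rotation as R
P0=np.array([567.1,60.3,.4532])
Bm=np.array([[np.cos(.4532),-np.sin(.4532),0],[np.sin(.4532),np.cos(.4532),0],[0,0,1]])
def cur():
    s=read_state();M=R.from_quat(s["ee_rot"],scalar_first=True).as_matrix();Mb=Bm.T@M
    pb=Bm.T@(s["position"]-[P0[0],P0[1],0]);return s,Mb,pb
def goal(x,z,tau,y=0):
    t=np.array([np.sin(tau),0,-np.cos(tau)]);n=np.array([np.cos(tau),0,np.sin(tau)]);return np.c_[t,n,np.cross(t,n)],np.array([x,y,z])
def delta(g,q=None):
    s,Mb,pb=cur()
    if q: Mb,pb=q
    return R.from_matrix(Mb.T@g[0]).as_rotvec().round(3),(Mb.T@(g[1]-pb)/10).round(2)
def push(phi,tau,off=21.5,s=18,th=.36,y=0):
    f=foot(th,phi);t=np.array([np.sin(tau),0,-np.cos(tau)]);n=np.array([np.cos(tau),0,np.sin(tau)])
    p=f+n*off+t*s;return goal(p[0],p[2],tau,y)
def show():
    s,Mb,pb=cur();t=Mb[:,0];print("t",round(s["t"],2),"base pos",pb.round(1),"tau",round(np.arctan2(t[0],-t[2]),3),"F base",(Bm.T@s["contact_force"]).round(1),"grip",round(s["grip_width"],1),"q",s["joints"].round(2))
E
python3 - <<'E'
from h import *
show();print(delta(goal(53,380,0)));print(delta(push(0,0,35)))
E
```

```text
t 1.27 base pos [-526.2 -380.6  430.7] tau 0.0 F base [ 0.1 -0.  -0.3] grip -0.3 q [-1.17  0.22  1.14  0.    1.78 -1.63]
(array([ 0.006, -0.001, -0.   ]), array([  5.12,  58.13, -37.72]))
(array([ 0.006, -0.001, -0.   ]), array([ 18.26,  58.12, -37.7 ]))
```

Call:
servo_tool(deltas=[0, 0, 0, 0, 3.05, -2, -1, 0, 0, 0, 0, 3.05, -2, -1, 0, 0, 0, 0, 3.05, -2, -1, 0, 0, 0, 0, 3.05, -2, -1, 0, 0, 0, 0, 3.05, -2, -1, 0, 0, 0, 0, 3.05, -2, -1, 0, 0, 0, 0, 3.05, -2, -1, 0, 0, 0, 0, 3.05, -2, -1])

```text
t: 1.93
position: [410.4, -260.0, 430.9]
ee_rot: [0.599, 0.375, 0.6, -0.375]
contact_force: [0.2, 0.1, 0.2]
grip_width: -0.3
```

Call:
servo_tool(deltas=[0, 0, 0, 0, 3.05, -2, -1, 0, 0, 0, 0, 3.05, -2, -1, 0, 0, 0, 0, 3.05, -2, -1, 0, 0, 0, 0, 3.05, -2, -1, 0, 0, 0, 0, 3.05, -2, -1, 0, 0, 0, 0, 3.05, -2, -1, 0, 0, 0, 0, 3.05, -2, -1, 0, 0, 0, 0, 3.05, -2, -1])

```text
t: 2.6
position: [559.9, -9.4, 430.8]
ee_rot: [0.599, 0.375, 0.6, -0.375]
contact_force: [0.7, -0.7, -0.9]
grip_width: -0.1
```

Run:
```python
from h import *
show();print(delta(goal(53,330,0)));print(delta(push(0,0,35)))
```

```text
t 2.6 base pos [-37.  -59.5 430.8] tau -0.001 F base [ 0.3 -1.  -0.9] grip -0.1 q [-0.09  0.2   1.17 -0.    1.77 -0.55]
(array([-0.   , -0.   ,  0.001]), array([10.08,  9.01, -5.94]))
(array([-0.   , -0.   ,  0.001]), array([18.22,  9.01, -5.94]))
```

Call:
servo_tool(deltas=[0, 0, 0, 2, 3, -2, -1, 0, 0, 0, 2, 3, -2, -1, 0, 0, 0, 3, 3, -1.95, -1, 0, 0, 0, 3, 0, 0, -1, 0, 0, 0, 0, 0, 0, -1])

```text
t: 3.02
position: [608.9, 80.1, 326.4]
ee_rot: [0.596, 0.371, 0.604, -0.377]
contact_force: [-0.6, -0.6, -1.7]
grip_width: 0.0
```

Run:
```python
from h import *
show();print(delta(push(0,0,35)))
for n in("scene","top"):
    im=imaging.capture(n)[:,:,::-1];s=cur()[0]
    q=proj(n,s["position"])[0];print(n,q)
    im=im[100:340,180:420];cv2.imwrite(f"pics/{n}1.png",cv2.resize(im,None,fx=2.5,fy=2.5))
```

```text
t 3.02 base pos [ 46.2  -0.5 326.4] tau -0.014 F base [-0.8 -0.3 -1.7] grip 0.0 q [ 0.06  0.32  1.25  0.    1.59 -0.39]
(array([ 0.003, -0.006,  0.014]), array([ 7.76,  0.78, -0.01]))
scene [301.19581123 160.40010012]
top [280.66439588 222.85013689]
```

View pics/scene1.png

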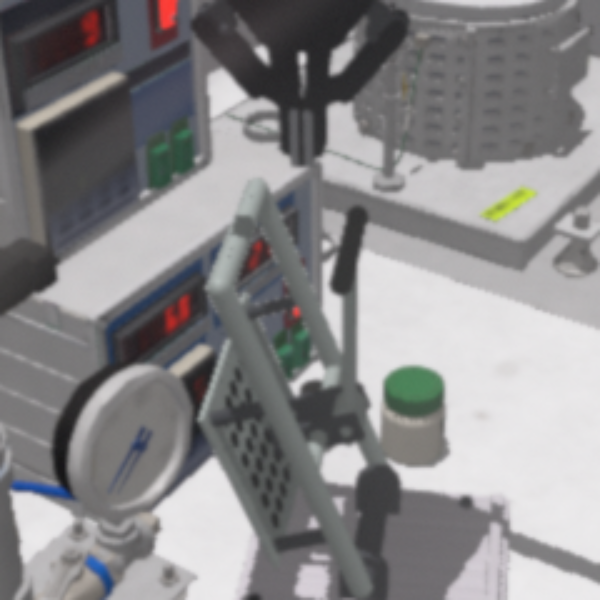

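View pics/top1.png

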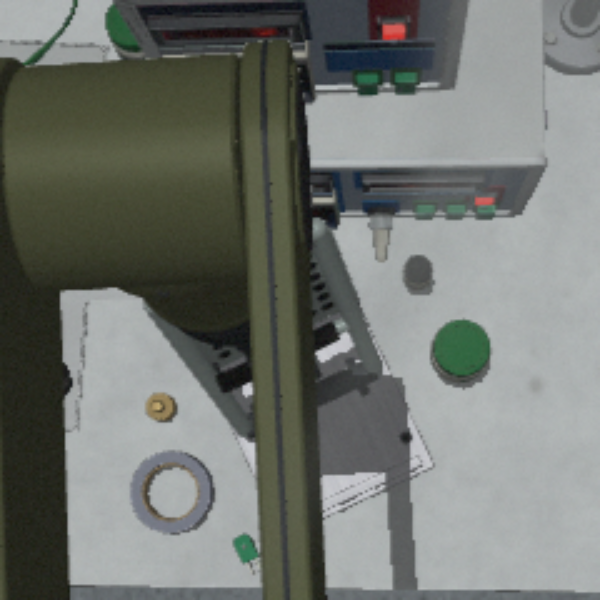

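Call:
servo_tool(deltas=[0, 0, 0, 0, 0.3, 0, -1, 0, 0, 0, 0, 0, 0, -1])

```text
t: 3.28
position: [616.6, 79.0, 337.4]
ee_rot: [0.601, 0.376, 0.598, -0.374]
contact_force: [0.4, 0.0, 0.6]
grip_width: 0.1
```

Run:
```python
from h import *
show();print(delta(push(0,0,33)))
```

```text
t 3.28 base pos [ 52.7  -4.8 337.4] tau 0.005 F base [ 0.4 -0.1  0.6] grip 0.1 q [ 0.06  0.31  1.23 -0.    1.59 -0.39]
(array([-0.001,  0.002, -0.005]), array([ 8.87, -0.22, -0.5 ]))
```

Call:
servo_tool(deltas=[0, 0, 0, 2, -0.1, -0.25, -1, 0, 0, 0, 2, -0.1, -0.25, -1, 0, 0, 0, 2, 0, 0, -1, 0, 0, 0, 2, 0, 0, -1, 0, 0, 0, 0.5, 0, 0, -1, 0, 0, 0, 0, 0, 0, -1, 0, 0, 0, 0, 0, 0, -1])

```text
t: 3.87
position: [612.1, 82.9, 251.4]
ee_rot: [0.6, 0.376, 0.599, -0.375]
contact_force: [0.0, -0.1, 1.2]
grip_width: 0.2
```

Run:
```python
from h import *
show();print(delta(push(0,0,21)))
n="scene"
im=imaging.capture(n)[:,:,::-1]
im=im[100:340,180:420];cv2.imwrite(f"pics/{n}2.png",cv2.resize(im,None,fx=2.5,fy=2.5))
```

```text
t 3.87 base pos [ 50.4   0.6 251.4] tau 0.003 F base [ 0.  -0.1  1.2] grip 0.2 q [ 0.07  0.35  1.39 -0.    1.4  -0.39]
(array([-0.001,  0.001, -0.003]), array([ 0.28, -1.14,  0.06]))
```

View pics/scene2.png

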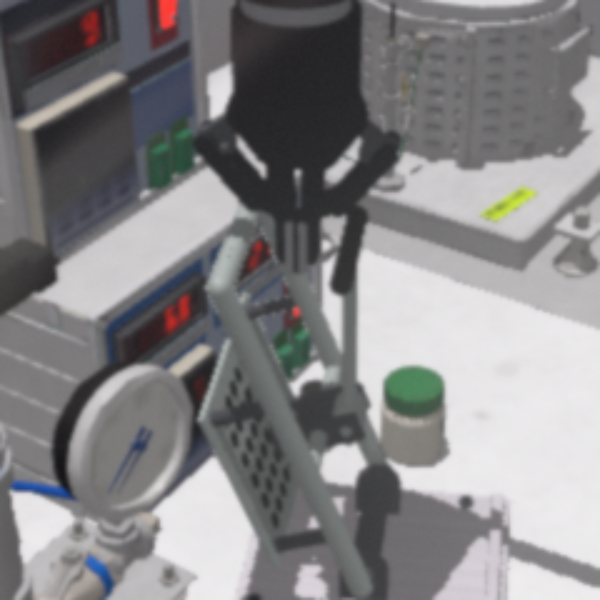

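Run:
```python
from h import *
s,Mb,pb=cur();q=(Mb,pb)
for ph in [0]+list(np.arange(.1,1.61,.1)):
    g=push(ph,.43*ph,20.5,18);print(round(ph,2),*delta(g,q),g[1].round());q=g
```

```text
0 [-0.001  0.001 -0.004] [ 0.32 -1.23  0.06] [ 38.   0. 249.]
0.1 [0.    0.    0.043] [-0.04 -1.22  0.  ] [ 26.   0. 249.]
0.2 [0.    0.    0.043] [ 0.03 -1.22  0.  ] [ 14.   0. 248.]
0.3 [0.    0.    0.043] [ 0.11 -1.21  0.  ] [  2.   0. 246.]
0.4 [0.    0.    0.043] [ 0.18 -1.2   0.  ] [-10.   0. 243.]
0.5 [0.    0.    0.043] [ 0.25 -1.18  0.  ] [-21.   0. 238.]
0.6 [0.    0.    0.043] [ 0.32 -1.16  0.  ] [-31.   0. 233.]
0.7 [0.    0.    0.043] [ 0.39 -1.13  0.  ] [-41.   0. 226.]
0.8 [0.    0.    0.043] [ 0.46 -1.1   0.  ] [-50.   0. 218.]
0.9 [0.    0.    0.043] [ 0.53 -1.07  0.  ] [-59.   0. 210.]
1.0 [0.    0.    0.043] [ 0.59 -1.03  0.  ] [-66.   0. 200.]
1.1 [0.    0.    0.043] [ 0.65 -0.99  0.  ] [-72.   0. 190.]
1.2 [0.    0.    0.043] [ 0.71 -0.95  0.  ] [-77.   0. 180.]
1.3 [0.    0.    0.043] [ 0.77 -0.9   0.  ] [-81.   0. 168.]
1.4 [0.    0.    0.043] [ 0.82 -0.85  0.  ] [-84.   0. 157.]
1.5 [0.    0.    0.043] [ 0.88 -0.79  0.  ] [-86.   0. 145.]
1.6 [0.    0.    0.043] [ 0.92 -0.74  0.  ] [-86.   0. 133.]
```

Call:
servo_tool(deltas=[0, 0, 0, 0.3, -0.6, 0, -1, 0, 0, 0, 0, -0.6, 0, -1, 0, 0, 0.02, 0, -0.6, 0, -1, 0, 0, 0.022, 0, -0.6, 0, -1, 0, 0, 0.022, 0, -0.6, 0, -1, 0, 0, 0.022, 0.02, -0.6, 0, -1, 0, 0, 0, 0, 0, 0, -1])

```text
t: 4.5
position: [577.1, 66.9, 246.6]
ee_rot: [0.615, 0.401, 0.582, -0.349]
contact_force: [-0.1, 0.1, 0.6]
grip_width: 0.0
```

Run:
```python
from h import *
show()
n="scene"
im=imaging.capture(n)[:,:,::-1]
im=im[100:340,180:420];cv2.imwrite(f"pics/{n}3.png",cv2.resize(im,None,fx=2.5,fy=2.5))
```

```text
t 4.5 base pos [ 11.9   1.5 246.6] tau 0.087 F base [-0.   0.2  0.6] grip 0.0 q [ 0.02  0.26  1.54  0.04  1.26 -0.44]
```

View pics/scene3.png

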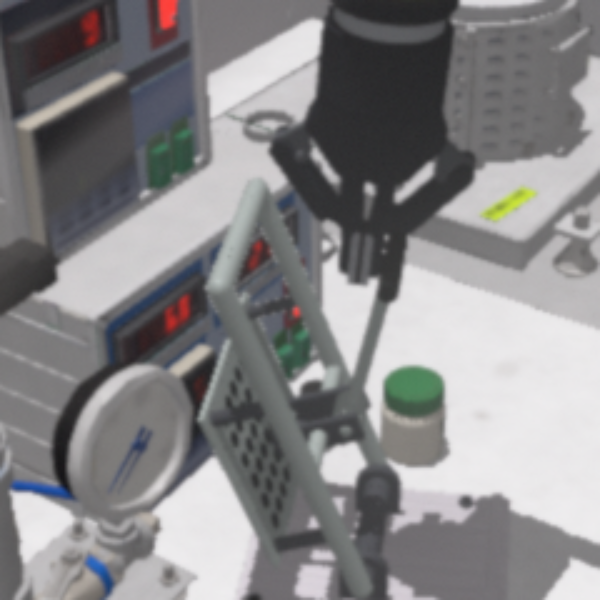

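Call:
servo_tool(deltas=[0, 0, 0.022, 0.05, -0.6, 0, -1, 0, 0, 0.022, 0.05, -0.6, 0, -1, 0, 0, 0.022, 0.09, -0.6, 0, -1, 0, 0, 0.022, 0.09, -0.6, 0, -1, 0, 0, 0.022, 0.12, -0.59, 0, -1, 0, 0, 0.022, 0.12, -0.59, 0, -1, 0, 0, 0.022, 0.16, -0.58, 0, -1, 0, 0, 0.022, 0.16, -0.58, 0, -1])

```text
t: 5.22
position: [539.0, 48.0, 230.6]
ee_rot: [0.644, 0.451, 0.545, -0.293]
contact_force: [0.5, 0.9, 1.5]
grip_width: 0.6
```

Call:
servo_tool(deltas=[0, 0, 0.022, 0.2, -0.57, 0, -1, 0, 0, 0.022, 0.2, -0.57, 0, -1, 0, 0, 0.022, 0.23, -0.55, 0, -1, 0, 0, 0.022, 0.23, -0.55, 0, -1, 0, 0, 0.022, 0.26, -0.54, 0, -1, 0, 0, 0.022, 0.26, -0.54, 0, -1, 0, 0, 0, 0, 0, 0, -1])

```text
t: 5.8
position: [511.8, 35.9, 205.2]
ee_rot: [0.66, 0.485, 0.515, -0.251]
contact_force: [0.4, 1.3, 0.7]
grip_width: -0.0
```

Run:
```python
from h import *
show();print(delta(push(.9,.387,20.5)))
n="scene"
im=imaging.capture(n)[:,:,::-1]
im=im[100:340,180:420];cv2.imwrite(f"pics/{n}4.png",cv2.resize(im,None,fx=2.5,fy=2.5))
```

```text
t 5.8 base pos [-60.4   2.3 205.2] tau 0.392 F base [0.9 1.  0.7] grip -0.0 q [-0.18  0.1   1.95  0.32  0.8  -0.82]
(array([-0.001, -0.002, -0.005]), array([-0.34,  0.33,  0.23]))
```

View pics/scene4.png

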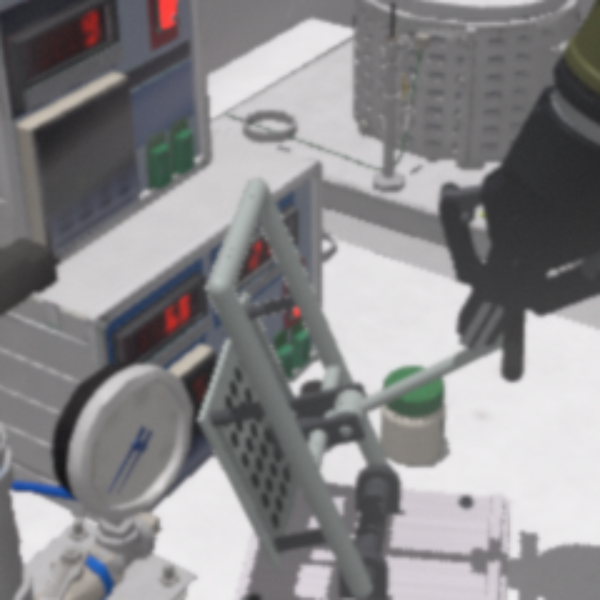

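Call:
servo_tool(deltas=[0, 0, 0.022, 0.3, -0.52, -0.05, -1, 0, 0, 0.022, 0.3, -0.52, -0.05, -1, 0, 0, 0.022, 0.32, -0.5, 0, -1, 0, 0, 0.022, 0.32, -0.5, 0, -1, 0, 0, 0.022, 0.35, -0.48, 0, -1, 0, 0, 0.022, 0.35, -0.48, 0, -1])

```text
t: 6.35
position: [497.8, 28.8, 176.5]
ee_rot: [0.677, 0.518, 0.481, -0.205]
contact_force: [-0.4, -0.1, 0.1]
grip_width: -0.5
```

Run:
```python
from h import *
show();print(delta(push(1.2,1.2*.43,20.5)))
n="scene"
im=imaging.capture(n)[:,:,::-1]
im=im[100:340,180:420];cv2.imwrite(f"pics/{n}5.png",cv2.resize(im,None,fx=2.5,fy=2.5))
```

```text
t 6.35 base pos [-76.1   2.  176.5] tau 0.528 F base [-0.4  0.1  0.1] grip -0.5 q [-0.29  0.1   2.12  0.63  0.61 -1.21]
(array([ 0.001,  0.   , -0.012]), array([-0.33,  0.04,  0.2 ]))
```

View pics/scene5.png

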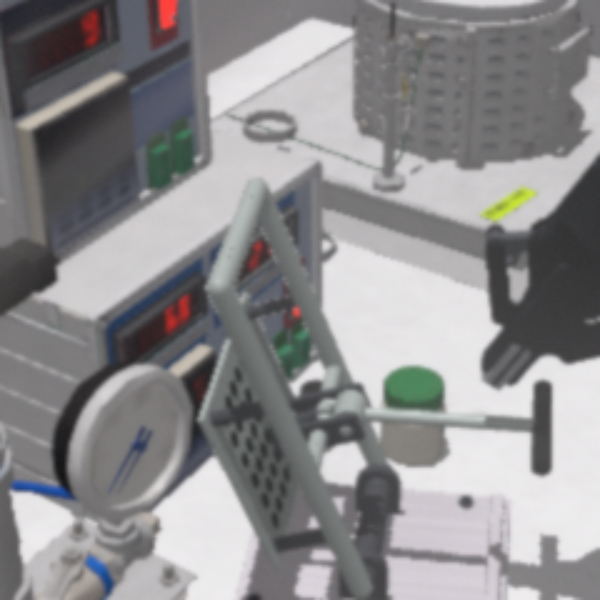

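Call:
servo_tool(deltas=[0, 0, 0, -1.5, 0, 0, -1, 0, 0, 0, -3, 0, 0, -1, 0, 0, 0, -3, 0, 0, -1, 0, 0, 0, -2, 0, 0, -1, 0, 0, 0, 0, 0, 0, -1])

```text
t: 6.82
position: [455.6, 6.4, 262.8]
ee_rot: [0.679, 0.518, 0.479, -0.206]
contact_force: [0.8, 0.7, -0.0]
grip_width: -0.1
```

Run:
```python
from h import *
show()
n="scene"
im=imaging.capture(n)[:,:,::-1]
print(proj(n,W(P0,[foot(.36,2.36,45),foot(.36,2.36,-45),foot(.36,2.36),bar(.36)])))
im=im[140:380,200:440];cv2.imwrite(f"pics/{n}6.png",cv2.resize(im,None,fx=2.5,fy=2.5))
```

```text
t 6.82 base pos [-123.9    0.4  262.8] tau 0.53 F base [ 1.   0.3 -0. ] grip -0.1 q [-0.4  -0.09  2.03  0.51  0.89 -1.11]
[[369.88715798 326.71269419]
 [371.90841069 292.53601192]
 [370.93581983 308.98122376]
 [275.29329701 193.5234618 ]]
```

View pics/scene6.png

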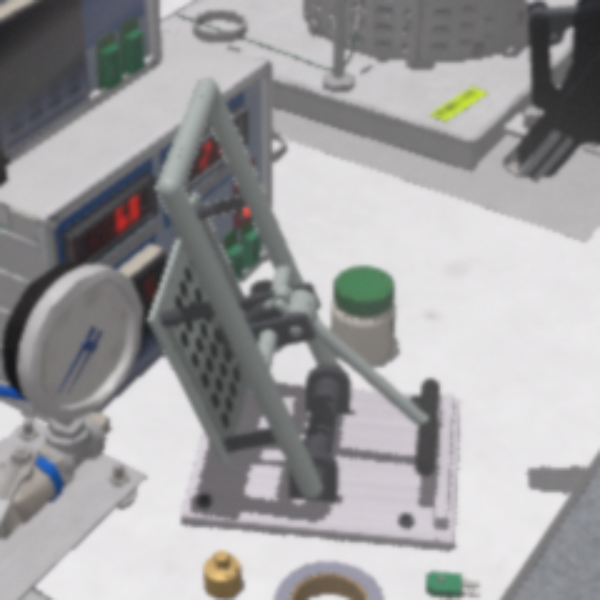

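Call:
servo_tool(deltas=[0, 0, 0, -2, 2, 0, 0.3, 0, 0, -0.1, -2, 2, 0, 0.3, 0, 0, -0.1, -2, 2, 0, 0.3, 0, 0, -0.1, -2, 2, 0, 0.3, 0, 0, -0.1, -2, 2, 0, 0.3, 0, 0, -0.1, -1, 2, 0, 0.3, 0, 0, -0.03, 0, 0, 0, 0.3, 0, 0, 0, 0, 0, 0, 0.3])

```text
t: 7.53
position: [519.9, 40.5, 397.5]
ee_rot: [0.6, 0.374, 0.6, -0.373]
contact_force: [-0.0, 0.1, -0.2]
grip_width: 55.4
```

Run:
```python
from h import *
show();print(delta(goal(*bar(.36)[[0]],360,0)))
```

```text
t 7.53 base pos [-51.1   2.9 397.5] tau 0.001 F base [ 0.1  0.1 -0.2] grip 55.4 q [-0.    0.15  1.32  0.    1.68 -0.46]
(array([ 0.004, -0.001, -0.001]), array([ 3.77, 13.91,  0.35]))
```

Call:
servo_tool(deltas=[0, 0, 0, 0, 2.8, 0.1, 0.3, 0, 0, 0, 0, 2.8, 0.1, 0.3, 0, 0, 0, 0.5, 2.8, 0.1, 0.3, 0, 0, 0, 1, 2.8, 0, 0.3, 0, 0, 0, 1, 2.5, 0, 0.3, 0, 0, 0, 1, 0.1, 0, 0.3, 0, 0, 0, 0, 0, 0, 0.3, 0, 0, 0, 0, 0, 0, 0.3])

```text
t: 8.2
position: [639.8, 96.1, 362.7]
ee_rot: [0.599, 0.375, 0.601, -0.374]
contact_force: [-0.2, -0.7, -0.5]
grip_width: 55.9
```

Run:
```python
from h import *
show();print(delta(goal(*bar(.36)[[0]],251,0)))
n="scene"
im=imaging.capture(n)[:,:,::-1]
im=im[80:320,180:420];cv2.imwrite(f"pics/{n}7.png",cv2.resize(im,None,fx=2.5,fy=2.5))
im=imaging.capture("wrist")[:,:,::-1];cv2.imwrite(f"pics/w7.png",im)
```

```text
t 8.2 base pos [8.100e+01 3.000e-01 3.627e+02] tau -0.0 F base [-0.4 -0.5 -0.5] grip 55.9 q [ 0.08  0.35  1.12  0.    1.67 -0.37]
(array([ 0.001, -0.002,  0.   ]), array([11.17,  0.71,  0.06]))
```

View pics/scene7.png

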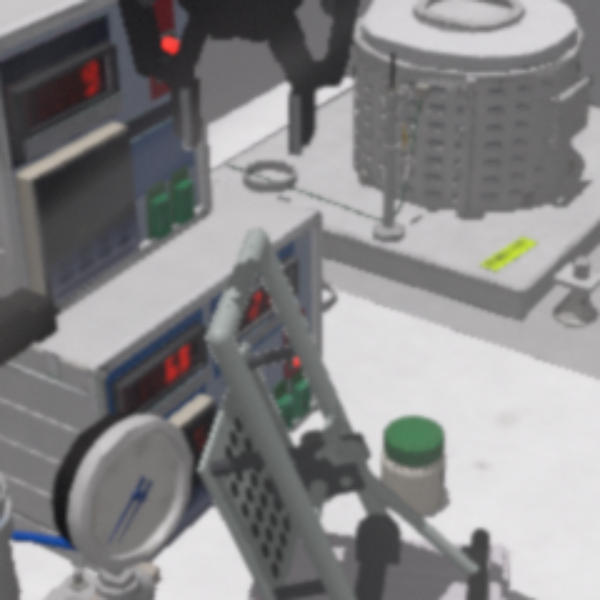

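View pics/w7.png

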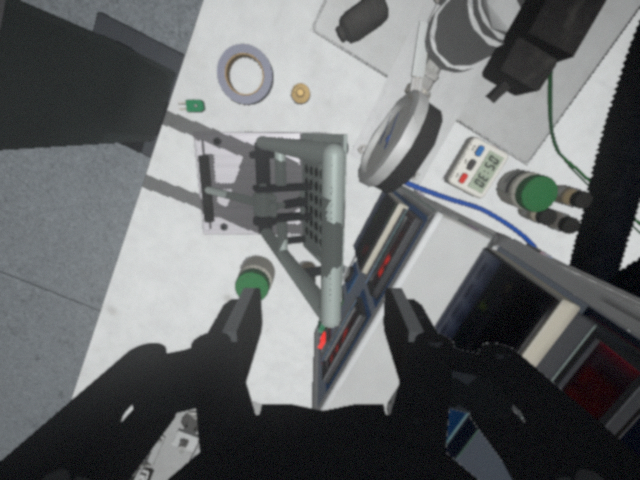

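Call:
servo_tool(deltas=[0, 0, 0, 2, 0.3, 0, 0.3, 0, 0, 0, 2, 0.3, 0, 0.3, 0, 0, 0, 2, 0.1, 0, 0.3, 0, 0, 0, 2, 0, 0, 0.3, 0, 0, 0, 2, 0, 0, 0.3, 0, 0, 0, 1, 0, 0, 0.3, 0, 0, 0, 0, 0, 0, 0.3, 0, 0, 0, 0, 0, 0, 0.3])

```text
t: 8.97
position: [647.9, 99.5, 255.6]
ee_rot: [0.6, 0.376, 0.599, -0.373]
contact_force: [-0.1, 0.6, -0.2]
grip_width: 55.3
```

Run:
```python
from h import *
show();print(delta(goal(*bar(.36)[[0]],251,0)))
n="scene"
im=imaging.capture(n)[:,:,::-1]
im=im[80:320,180:420];cv2.imwrite(f"pics/{n}8.png",cv2.resize(im,None,fx=2.5,fy=2.5))
```

```text
t 8.97 base pos [ 8.980e+01 -1.000e-01  2.556e+02] tau 0.005 F base [ 0.1  0.6 -0.2] grip 55.3 q [ 0.09  0.4   1.29  0.    1.44 -0.37]
(array([ 0.001, -0.001, -0.005]), array([ 0.46, -0.18, -0.01]))
```

View pics/scene8.png

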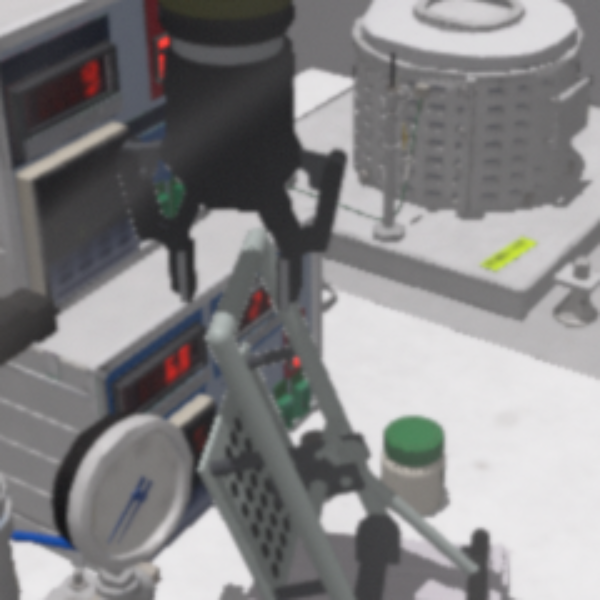

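Call:
servo_tool(deltas=[0, 0, 0, 0.4, -0.2, 0, 0.3, 0, 0, 0, 0, 0, 0, -0.2, 0, 0, 0, 0, 0, 0, -0.5, 0, 0, 0, 0, 0, 0, -1, 0, 0, 0, 0, 0, 0, -1, 0, 0, 0, 0, 0, 0, -1, 0, 0, 0, 0, 0, 0, -1])

```text
t: 9.6
position: [646.5, 99.0, 251.4]
ee_rot: [0.6, 0.376, 0.599, -0.373]
contact_force: [-1.4, -1.1, 4.8]
grip_width: 14.4
```

Run:
```python
from h import *
show()
s,Mb,pb=cur();q0=None
q=None
for th in np.arange(.36,-.061,-.03):
    tau=.36-th;t=np.array([np.sin(tau),0,-np.cos(tau)])
    p=bar(th)+19*t;g=goal(p[0],p[2],tau)
    if q: print(round(th,2),*delta(g,q),g[1].round(1))
    q=g
```

```text
t 9.6 base pos [ 88.3   0.  251.4] tau 0.005 F base [-1.8 -0.4  4.8] grip 14.4 q [ 0.09  0.4   1.3   0.    1.43 -0.37]
0.33 [0.   0.   0.03] [-0.25 -0.65  0.  ] [ 81.6   0.  253.5]
0.3 [0.   0.   0.03] [-0.25 -0.65  0.  ] [ 75.    0.  255.9]
0.27 [0.   0.   0.03] [-0.25 -0.65  0.  ] [ 68.4   0.  258. ]
0.24 [0.   0.   0.03] [-0.25 -0.65  0.  ] [ 61.7   0.  260. ]
0.21 [0.   0.   0.03] [-0.25 -0.65  0.  ] [ 55.    0.  261.7]
0.18 [0.   0.   0.03] [-0.25 -0.65  0.  ] [ 48.2   0.  263.3]
0.15 [0.   0.   0.03] [-0.25 -0.65  0.  ] [ 41.3   0.  264.6]
0.12 [0.   0.   0.03] [-0.25 -0.65  0.  ] [ 34.4   0.  265.7]
0.09 [0.   0.   0.03] [-0.25 -0.65  0.  ] [ 27.5   0.  266.7]
0.06 [0.   0.   0.03] [-0.25 -0.65  0.  ] [ 20.6   0.  267.4]
0.03 [0.   0.   0.03] [-0.25 -0.65  0.  ] [ 13.7   0.  267.9]
-0.0 [0.   0.   0.03] [-0.25 -0.65  0.  ] [  6.7   0.  268.2]
-0.03 [0.   0.   0.03] [-0.25 -0.65  0.  ] [ -0.3   0.  268.3]
-0.06 [0.   0.   0.03] [-0.25 -0.65  0.  ] [ -7.2   0.  268.2]
```

Call:
servo_tool(deltas=[0, 0, 0.03, -0.25, -0.65, 0, -1, 0, 0, 0.03, -0.25, -0.65, 0, -1, 0, 0, 0.03, -0.25, -0.65, 0, -1, 0, 0, 0, 0, 0, 0, -1])

```text
t: 9.93
position: [627.9, 90.1, 258.7]
ee_rot: [0.617, 0.403, 0.581, -0.345]
contact_force: [0.7, 1.4, 2.6]
grip_width: 13.7
```

Run:
```python
from h import *
show()
n="scene"
im=imaging.capture(n)[:,:,::-1]
im=im[80:320,180:420];cv2.imwrite(f"pics/{n}9.png",cv2.resize(im,None,fx=2.5,fy=2.5))
```

```text
t 9.93 base pos [6.770e+01 2.000e-01 2.587e+02] tau 0.097 F base [1.2 0.9 2.6] grip 13.7 q [ 0.05  0.32  1.41  0.04  1.32 -0.41]
```

View pics/scene9.png

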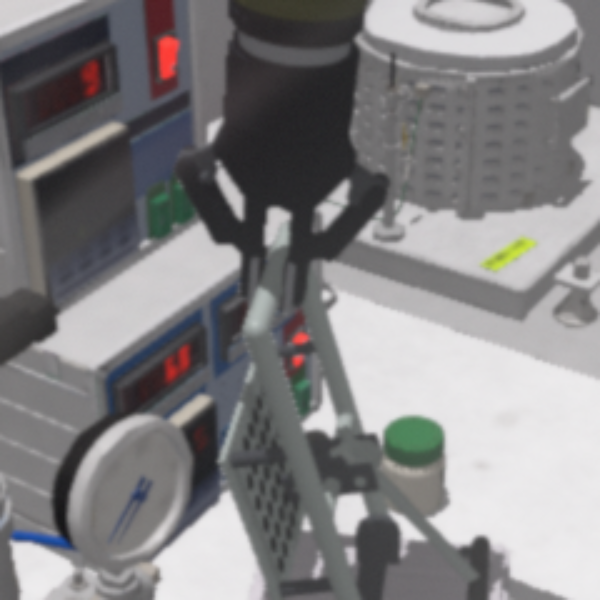

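Held and following. I'll continue to about 0.06.

Call:
servo_tool(deltas=[0, 0, 0.03, -0.25, -0.65, 0, -1, 0, 0, 0.03, -0.25, -0.65, 0, -1, 0, 0, 0.03, -0.25, -0.65, 0, -1, 0, 0, 0.03, -0.25, -0.65, 0, -1, 0, 0, 0.03, -0.25, -0.65, 0, -1, 0, 0, 0.03, -0.25, -0.65, 0, -1, 0, 0, 0.03, -0.25, -0.65, 0, -1, 0, 0, 0, 0, 0, 0, -1])

```text
t: 10.65
position: [585.3, 69.9, 267.8]
ee_rot: [0.649, 0.462, 0.536, -0.278]
contact_force: [-1.2, 3.8, 4.6]
grip_width: 14.1
```

Call:
servo_tool(deltas=[0, 0, 0.015, -0.12, -0.32, 0, -1, 0, 0, 0.015, -0.12, -0.32, 0, -1, 0, 0, 0, 0, 0, 0, -1, 0, 0, 0, 0, 0, 0, -1])

```text
t: 10.98
position: [580.5, 67.6, 268.2]
ee_rot: [0.653, 0.47, 0.529, -0.268]
contact_force: [-1.6, 4.2, 8.2]
grip_width: 14.1
```

Run:
```python
from h import *
show()
```

```text
t 10.98 base pos [ 15.2   0.7 268.2] tau 0.337 F base [0.4 4.5 8.2] grip 14.1 q [-0.06  0.15  1.69  0.19  1.02 -0.59]
```

Call:
servo_tool(deltas=[0, 0, 0.015, -0.17, -0.32, -0.05, -1, 0, 0, 0, 0, 0, 0, -1, 0, 0, 0, 0, 0, 0, -1])

```text
t: 11.23
position: [577.1, 66.0, 268.5]
ee_rot: [0.656, 0.474, 0.526, -0.264]
contact_force: [-0.9, 2.2, 6.9]
grip_width: 14.2
```

Run:
```python
from h import *
show()
```

```text
t 11.23 base pos [ 11.5   0.8 268.5] tau 0.351 F base [0.2 2.4 6.9] grip 14.2 q [-0.07  0.14  1.7   0.21  1.01 -0.61]
```

Call:
servo_tool(deltas=[0, 0, 0.01, -0.15, -0.25, -0.05, -1, 0, 0, 0, 0, 0, 0, -1, 0, 0, 0, 0, 0, 0, -1])

```text
t: 11.48
position: [574.1, 64.6, 268.6]
ee_rot: [0.657, 0.476, 0.523, -0.261]
contact_force: [0.6, 1.6, 5.4]
grip_width: 14.1
```

Run:
```python
from h import *
show()
```

```text
t 11.48 base pos [  8.2   0.8 268.6] tau 0.361 F base [1.2 1.1 5.4] grip 14.1 q [-0.08  0.13  1.72  0.22  0.99 -0.62]
```

Call:
servo_tool(deltas=[0, 0, 0.01, -0.12, -0.23, 0, -1, 0, 0, 0, 0, 0, 0, -1, 0, 0, 0, 0, 0, 0, -1])

```text
t: 11.73
position: [571.3, 63.3, 268.7]
ee_rot: [0.658, 0.479, 0.521, -0.257]
contact_force: [-0.2, 1.1, 4.8]
grip_width: 14.1
```

Run:
```python
from h import *
show()
```

```text
t 11.73 base pos [  5.1   0.8 268.7] tau 0.371 F base [0.3 1.1 4.8] grip 14.1 q [-0.08  0.12  1.73  0.23  0.98 -0.64]
```

Call:
servo_tool(deltas=[0, 0, 0, -0.09, -0.18, 0, -1, 0, 0, 0, 0, 0, 0, -1, 0, 0, 0, 0, 0, 0, -1])

```text
t: 11.98
position: [569.6, 62.5, 268.6]
ee_rot: [0.658, 0.479, 0.521, -0.258]
contact_force: [1.8, 2.0, 4.0]
grip_width: 14.2
```

Run:
```python
from h import *
show()
n="scene"
im=imaging.capture(n)[:,:,::-1]
print(proj(n,W(P0,[foot(-.01,2.36,45),foot(-.01,2.36,-45),foot(-.01,2.36),bar(-.01)])))
im=im[140:380,200:440];cv2.imwrite(f"pics/{n}10.png",cv2.resize(im,None,fx=2.5,fy=2.5))
```

```text
t 11.98 base pos [  3.2   0.8 268.6] tau 0.37 F base [2.5 1.  4. ] grip 14.2 q [-0.09  0.12  1.73  0.23  0.98 -0.64]
[[367.90623271 338.43474564]
 [370.03800444 303.94454583]
 [369.01159623 320.55093193]
 [332.77697344 188.51328465]]
```

View pics/scene10.png

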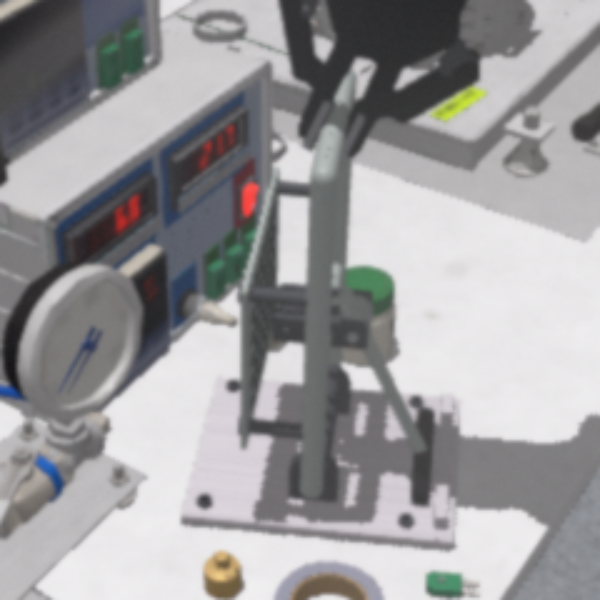

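Call:
servo_tool(deltas=[0, 0, 0, -0.06, -0.15, 0, -1, 0, 0, 0, 0, 0, 0, -1, 0, 0, 0, 0, 0, 0, -1])

```text
t: 12.28
position: [568.9, 62.1, 268.7]
ee_rot: [0.658, 0.479, 0.52, -0.257]
contact_force: [5.2, 4.8, 1.1]
grip_width: 13.9
```

Run:
```python
from h import *
show()
```

```text
t 12.28 base pos [  2.5   0.8 268.7] tau 0.372 F base [6.8 2.  1.1] grip 13.9 q [-0.09  0.12  1.73  0.23  0.98 -0.64]
```

Call:
servo_tool(deltas=[0, 0, 0, -0.06, -0.15, 0, -1, 0, 0, 0, 0, 0, 0, -1, 0, 0, 0, 0, 0, 0, -1])

```text
t: 12.53
position: [568.3, 61.8, 268.7]
ee_rot: [0.658, 0.48, 0.52, -0.257]
contact_force: [8.1, 6.5, -2.2]
grip_width: 14.1
```

Run:
```python
from h import *
show()
```

```text
t 12.53 base pos [  1.8   0.8 268.7] tau 0.373 F base [10.1  2.3 -2.2] grip 14.1 q [-0.09  0.12  1.73  0.23  0.98 -0.64]
```

Call:
servo_tool(deltas=[0, 0, 0, 0.05, 0.13, 0, -1, 0, 0, 0, 0, 0, 0, -1, 0, 0, 0, 0, 0, 0, -1, 0, 0, 0, 0, 0, 0, -1, 0, 0, 0, 0, 0, 0, -1, 0, 0, 0, 0, 0, 0, -1, 0, 0, 0, 0, 0, 0, -1, 0, 0, 0, 0, 0, 0, -1])

```text
t: 13.2
position: [568.9, 62.1, 268.7]
ee_rot: [0.658, 0.479, 0.52, -0.257]
contact_force: [5.3, 4.0, 1.4]
grip_width: 13.9
```

Run:
```python
from h import *
show()
im=imaging.capture("scene")[:,:,::-1]
im=im[260:400,280:440];cv2.imwrite(f"pics/scene11.png",cv2.resize(im,None,fx=4,fy=4,interpolation=2))
im=imaging.capture("top")[:,:,::-1];cv2.imwrite("pics/top11.png",im)
show()
```

```text
t 13.2 base pos [  2.4   0.8 268.7] tau 0.372 F base [6.5 1.3 1.4] grip 13.9 q [-0.09  0.12  1.73  0.23  0.98 -0.64]
t 13.3 base pos [  2.4   0.9 268.7] tau 0.372 F base [7.6 2.1 1.1] grip 14.3 q [-0.09  0.12  1.73  0.23  0.98 -0.64]
```

View pics/scene11.png

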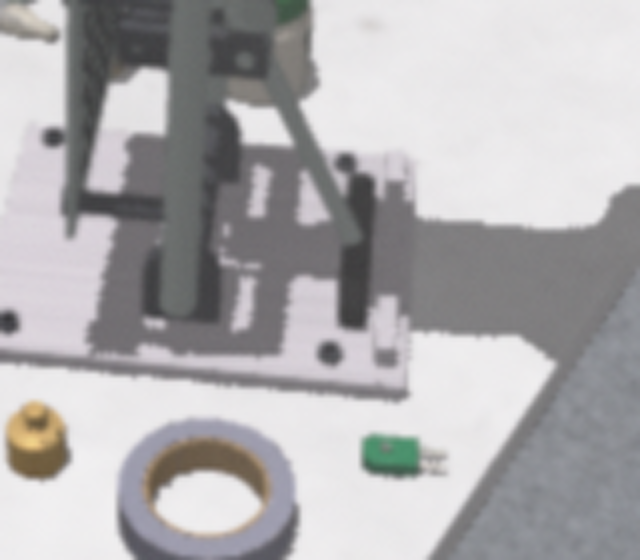

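View pics/top11.png

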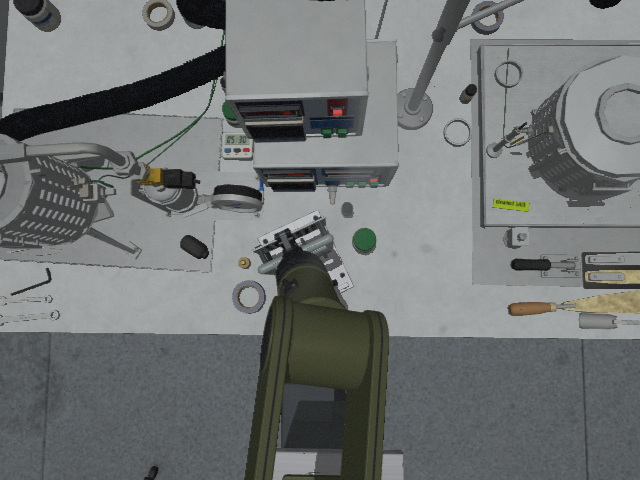

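Run:
```python
from h import *
show();print(order.hand_in())
```

```text
t 13.3 base pos [  2.4   0.9 268.7] tau 0.372 F base [7.6 2.1 1.1] grip 14.3 q [-0.09  0.12  1.73  0.23  0.98 -0.64]
the job is handed in; nothing more can be done
None
```

The shield is upright with the kickstand fully down. The arm still holds the top bar and presses lightly toward the foot, so you can pin the hub. I handed the job in at 13.3 s.

- **Kickstand:** I pushed the foot forward and down with closed fingers until the spring carried it over centre. The camera then showed the foot within about 2 px of where it should be when fully down.
- **Shield:** I gripped the top bar at its middle and brought it along its arc. Its lean is now about -0.017 rad, worked out from the tool position. The last picture shows the foot on the plate just behind the lip.
- **Push:** The force had been rising as I pressed on, which means the foot is bearing. It peaked at about 10 N, so I eased back, and the last readings were 6.5 to 7.6 N.
- **Small things:** The jar, weight, tape and plug look unmoved in the last pictures. The vial is clear of where the arm worked, but I did not compare its position before and after.
- **Disagreements:** The gripper reads 14 mm on the 16 mm bar, but the bar followed the gripper all the way. My measured position of the base was within about 2 mm of what the contacts showed.

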